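Show the hidden lamp to the bench camera with an inspection mirror

ROBOT

A 6-joint arm with a two-finger parallel gripper is mounted at the origin on the work surface. World frame = base frame: x ahead of the robot, y to its left, z up, the work surface at z = 0. Lengths are in m, angles in rad, forces in N, time in s.
With the tool pointing down it reaches from about 0.425 to 0.95 m from the base axis. Payload 14.7 kg.
Tool frame: the origin (TCP) lies on the centre line of the jaws, within the pads' length; the fingertips stand 17 mm ahead of it and the grasp point (between the pads) lies 2 mm behind it; z points along the fingers, y is the direction in which the jaws open and shut (so a half turn about z gives the same grasp; the last joint's range is limited). The gripper opens to 85 mm and grips with 20 to 120 N. Pads are 22 mm wide; open, the fingers measure 114 mm over their backs; the gripper's body (76 mm by 85 mm) begins 54 mm behind the grasp point. The pads swing forward as they close: fully open they stand 13 mm farther back than shut.
Start: joints at [1.196, 0.48, 1.596, -0, 1.065, -0.047], TCP at [0.209, 0.615, 0.248] pointing down, gripper open.
Joint ranges: [-2.75, 2.75], [-0.82, 2.05], [0.23, 2.67], [-1.56, 4.7], [0.09, 2.69], [-2.92, 2.92]. Speed limits (rad/s): [1.89, 1.89, 2.39, 3.01, 3.01, 3.01].

INTERFACE

Orientations are given as a 3x3 rotation matrix whose columns are the frame's x, y, z axes.
In Python, from rig import manip gives the robot as it stands.
- The arm moves only by the tool drive_tool, never from a script. Its argument "steps" is a list of rows, each a list of 7 numbers: the opening, from 0 (shut) to 1 (fully open), then the shift along the tool's x, y, z in cm, then the turn, a rotation vector about the tool's x, y, z in degrees. A call has 1 to 5 rows; each row shifts and turns the commanded pose from where the row before left it, along the tool's axes as they then stand; what a row does not reach is not made up. A row lasts 1/10 s, in which the tool goes at most 50 mm and 8.59 degrees, less where a joint would pass 70% of its speed; a pose out of reach is approached as far as the arm can. A call with a gripper value outside its range is refused whole. The fingers move at their own pace and stop on an object; "squeeze" is the grip in N (left out, the last holds). Time passes only in rows, so rows that do not move let the fingers close. It gives the time, the measured TCP pose, the force and the opening at its end, in the units of the state.
- manip.get_obs(): the state, without advancing time (a new reading comes with each control period).
- manip.grab_frame(name): name is "side" or "top"; returns a dict with "image" (400x640x3 uint8, red, green, blue), "intrinsics" (3x3 intrinsics, pixels), "pose" (4x4, takes a point from camera to world coordinates). Camera axes: x right, y down, z forward; pixel columns grow to the right and rows downward; lengths in m; the calibration is good to about 2 mm. A picture is of the moment at which its call begins. There is no depth.
- manip.sign_off(): hands the job in, once; it reports no verdict.
The state is a dict: "time_s": time; "qpos": joint angles; "joint_vel": joint speeds; "effort": joint torques, N m; "tool_pos": TCP position; "orientation": TCP orientation; "contact_force": force on the tool from outside, world axes, zero at the start; "moment": the same for the moment, N m; "opening": finger opening in m.
Only numpy, scipy, OpenCV 4.12 (cv2) and the standard library are available. Lean on these libraries where they do the work, as an engineer would, in place of code of your own. Each camera call takes 0.05 s, during which the arm holds its last target.

TASK

Pull the inspection mirror (blue handle) straight up out of the tool holder and hold it upright, glass at the bottom, centred over the yellow disc with the middle of the glass level with the camera's lens. Turn it until the bench camera sees the red lamp of the white breakout box reflected in the middle of the glass, and finish while still holding it there in the gripper, motionless and clear of everything else. Do not knock the mirror against the camera or the box, and leave the other tools and things where they are.

Things in the scene. Friction and masses are not known exactly. Their poses are not given: they have to be found in the camera images.
- mirror: Flat inspection mirror on a straight stick, loose, 190 mm long, 60 to 130 g, upright in one of the holder's slots, handle up. Origin: centre of its lower end; z up the stick, x the way the glass looks (square to the stick), y across the glass. Black head 50 (y) x 12 (x) x 50 mm tall, glass on its +x face only; then an 8 mm steel stick; square blue handle 16 x 16 mm from 100 to 190 mm up.
- mirror_glass (a point): Middle of the mirror's glass face (glass 46 x 46 mm), 25 mm above the lower end and 6.5 mm in front of the stick's axis; same axes as the mirror: x is the way the glass looks, z up the stick.
- mirror_handle (a point): Point on the axis of the mirror's blue handle, 170 mm above the lower end and 20 mm below the handle's top: a good place to grip it from above. The neighbouring tools stand 78 mm away along x, so there is more room to close along y. Same axes as the mirror.
- holder: Fixed black tool holder block, 84 (x) x 236 (y) x 60 mm tall; origin at the centre of its underside. Three upright slots 54 (x) x 15 mm (y), 50 mm deep, at y = -78, 0 and +78 mm, one tool in each (which one varies), its lower end 10 mm above the table; the glass looks to the holder's +y. Place and yaw vary.
- camera_rig: Fixed rig: yellow disc (50 mm across, 4 mm thick) on the table, joined by a 4 mm flat bar to the post of a grey bench camera with a black lens. Origin: disc's centre, on the table. The camera stands along +x and looks level towards -x, straight over the disc, with a narrow view; it reaches from 170 mm (lens front) to 280 mm out, 46 mm wide, 133 mm tall. Place and yaw vary.
- disc (a point): Centre of the top of the yellow disc, 4 mm above the table; the mirror's glass is to be held over it, 110 mm above the table.
- lens (a point): Centre of the front of the camera's lens, 110 mm above the table, 170 mm from the disc's axis.
- breakout_box: Fixed white box, 90 deep (x), 100 wide (y), 140 mm tall (terminals to 152 mm). Its origin is NOT in the box but on the table at the disc's centre: the box stands 176 to 266 mm out along its +x, lamp side facing the disc. A red patch on its top marks the lamp's side. Seen from above it is 46 to 80 degrees counter-clockwise about the disc from the camera; this varies.
- lamp (a point): Tip of the round red lamp (22 mm across, 6 mm proud) on the box side that faces the disc, 110 mm above the table, 170 mm from the disc's axis. Lens and lamp are equally high and equally far from the disc, so the glass must look along the bisector of the directions disc to lens and disc to lamp.
- brush_center (a point): Bystander, not to be disturbed: cleaning brush with an orange handle, 125 mm tall (top 135 mm above the table), in another slot; point half-way up (62 mm above its lower end).
- scraper_center (a point): Bystander, not to be disturbed: scraper with a green handle, 125 mm tall (top 135 mm above the table), in another slot; point half-way up (62 mm above its lower end).
- multimeter_center (a point): Bystander, not to be disturbed: yellow handheld multimeter 160 x 80 x 41 mm lying flat; its centre.
- mouse_center (a point): Bystander, not to be disturbed: black computer mouse 100 x 60 x 32 mm; its centre.
- tape_center (a point): Bystander, not to be disturbed: red roll of tape lying flat, 68 mm across, 19 mm high; its centre.
- mug_center (a point): Bystander, not to be disturbed: blue mug 80 mm across, 95 mm high; its centre.
There are look-alikes about, which are no part of the job. What is shaped like the mirror but purple is not meant.

How it is judged:
By the outcome, as a careful person would: the job done as asked, in the order asked, and still so for the second after the job is handed in, while the arm keeps its last pose, push and grip.
It also fails if it takes over 37 s, if anything falls off the work surface, if the arm or the gripper's body presses on something with over 40 N, if the wrist force passes 120 N, or if a joint passes its speed limit or range.

## Working session

There is one attempt and no reset: what is moved stays moved. The work goes in short steps, Python scripts to look and compute and a tool call to move; the robot and the scene stay as the last step left them, time stands still between calls to the robot, and variables do not carry over. Pictures are saved under pics/ and viewed, and the job is handed in when it is done.

Besides the shell and the picture viewer there is one more tool, called after "Request:" as name(argument=value, ...) on one line, values as JSON. drive_tool: Moves the arm, as the interface text tells. Its arguments: {"type":"object","properties":{"steps":{"type":"array"},"squeeze":{"type":"number"}},"required":["steps"]}

```bash
mkdir -p pics; ls; python3 - <<'E'
from rig import manip
import cv2,numpy as np
o=manip.get_obs(); print({k:np.round(v,3).tolist() for k,v in o.items()})
for n in ("top","side"):
    f=manip.grab_frame(n); cv2.imwrite(f"pics/{n}0.png",f["image"][:,:,::-1])
    np.savez(f"pics/{n}0.npz",**f); print(n,f["intrinsics"].tolist(),np.round(f["pose"],4).tolist())
E
```

```text
pics
{'time_s': 0.0, 'qpos': [1.196, 0.481, 1.597, 0.0, 1.065, -0.047], 'joint_vel': [-0.0, 0.002, -0.001, -0.002, -0.003, -0.001], 'effort': [0.001, -95.063, -43.018, 0.0, 0.012, -0.0], 'tool_pos': [0.209, 0.615, 0.248], 'orientation': [[-0.947, 0.322, -0.0], [0.322, 0.947, -0.001], [0.0, -0.001, -1.0]], 'contact_force': [0.17, -0.217, 0.377], 'moment': [-0.029, -0.018, 0.032], 'opening': 0.085}
top [[425.2877245314123, 0.0, 314.3712508120218], [0.0, 425.2877245314123, 202.167403047822], [0.0, 0.0, 1.0]] [[-0.0061, -0.9831, 0.1832, 0.2758], [-0.9999, 0.0086, 0.0128, -0.0898], [-0.0141, -0.1831, -0.983, 1.4575], [0.0, 0.0, 0.0, 1.0]]
side [[519.1190084030701, 0.0, 320.29189375104596], [0.0, 519.1190084030701, 209.4473287347487], [0.0, 0.0, 1.0]] [[0.7922, -0.4365, 0.4265, 0.0038], [-0.61, -0.5445, 0.5757, -0.8245], [-0.0191, -0.7162, -0.6976, 1.0094], [0.0, 0.0, 0.0, 1.0]]
```

View pics/top0.png

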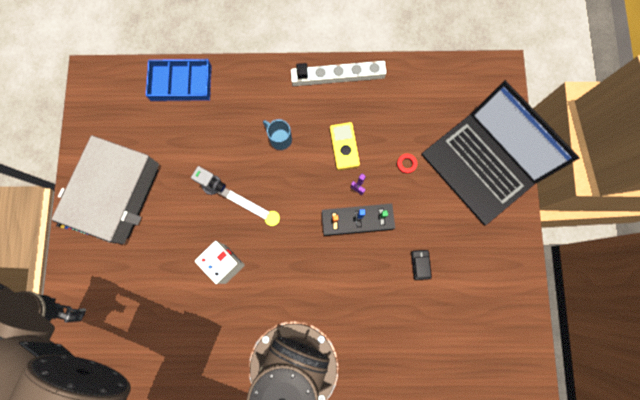

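View pics/side0.png

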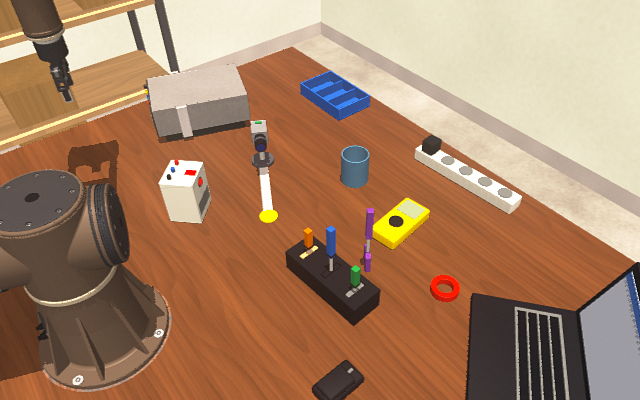

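The top view shows the disc at about (272,218), camera (203,178), box (220,262), and the holder at (358,220) with the blue handle in its middle slot. The side view shows the lamp at about (200,182) and the blue handle at (331,240). Now I'll measure these.

```bash
cat > h.py <<'E'
import numpy as np,cv2
def load(n): return dict(np.load(f"pics/{n}.npz"))
def ray(f,u,v):
    K=f["intrinsics"];T=f["pose"]
    d=T[:3,:3]@np.linalg.solve(K,[u,v,1.]); return T[:3,3],d/np.linalg.norm(d)
def onz(f,u,v,z):
    c,d=ray(f,u,v); return c+d*(z-c[2])/d[2]
def tri(f1,p1,f2,p2):
    A=np.zeros((3,3));b=np.zeros(3);R=[ray(f1,*p1),ray(f2,*p2)]
    for c,d in R:
        P=np.eye(3)-np.outer(d,d);A+=P;b+=P@c
    x=np.linalg.solve(A,b)
    return x,[float(np.linalg.norm(np.cross(d,x-c))) for c,d in R]
def proj(f,p):
    T=f["pose"];q=f["intrinsics"]@(T[:3,:3].T@(np.asarray(p)-T[:3,3]));return q[:2]/q[2]
def comps(f,lo,hi,roi,minA=6):
    x0,y0,x1,y1=roi
    h=cv2.cvtColor(f["image"][y0:y1,x0:x1],cv2.COLOR_RGB2HSV)
    m=cv2.inRange(h,lo,hi)
    n,l,s,c=cv2.connectedComponentsWithStats(m)
    return [(s[i,4],np.round(c[i]+[x0,y0],2).tolist(),(s[i,:4]+[x0,y0,0,0]).tolist()) for i in range(1,n) if s[i,4]>=minA],m
E
python3 - <<'E'
from h import *
t=load("top0");s=load("side0")
for nm,f,roi in (("top",t,(180,150,420,300)),("side",s,(150,110,400,330))):
    for c,lo,hi in (("yellow",(24,150,150),(34,255,255)),("blue",(100,120,80),(118,255,255)),("red",(0,180,120),(6,255,255)),("orange",(8,180,120),(18,255,255)),("green",(50,120,60),(75,255,255)),("purple",(130,100,60),(155,255,255))):
        print(nm,c,comps(f,lo,hi,roi)[0])
a=cv2.resize(t["image"][150:300,180:420],None,fx=3.3,fy=3.3,interpolation=cv2.INTER_CUBIC)
cv2.imwrite("pics/tz.png",a[:,:,::-1])
a=cv2.resize(s["image"][110:330,150:400],None,fx=2.7,fy=2.7,interpolation=cv2.INTER_CUBIC)
cv2.imwrite("pics/sz.png",a[:,:,::-1])
E
```

```text
top yellow [(np.int32(6), [358.0, 164.0], [356, 162, 4, 4])]
top blue [(np.int32(52), [361.04, 212.98], [358, 209, 7, 10])]
top red [(np.int32(30), [408.83, 160.4], [402, 157, 12, 11]), (np.int32(34), [401.79, 168.0], [397, 158, 16, 15]), (np.int32(6), [228.67, 251.33], [227, 250, 4, 4])]
top orange [(np.int32(7), [333.86, 219.71], [333, 218, 4, 4])]
top green [(np.int32(30), [383.93, 213.7], [381, 211, 7, 6])]
top purple [(np.int32(142), [358.64, 184.31], [351, 174, 14, 20])]
side yellow [(np.int32(534), [388.15, 226.47], [373, 203, 27, 44]), (np.int32(191), [268.15, 215.64], [259, 210, 19, 13])]
side blue [(np.int32(204), [341.12, 113.08], [325, 110, 36, 10]), (np.int32(15), [172.2, 168.93], [171, 167, 4, 5]), (np.int32(228), [330.49, 240.41], [326, 226, 10, 30])]
side red [(np.int32(16), [176.0, 161.81], [175, 159, 3, 6]), (np.int32(48), [189.75, 172.12], [185, 170, 11, 5]), (np.int32(21), [199.86, 181.38], [199, 178, 3, 8])]
side orange [(np.int32(7), [269.0, 173.0], [269, 170, 1, 7]), (np.int32(9), [270.22, 182.0], [270, 178, 2, 9]), (np.int32(7), [350.0, 187.71], [347, 187, 7, 2]), (np.int32(6), [271.0, 190.5], [271, 188, 1, 6]), (np.int32(9), [272.11, 199.0], [272, 195, 2, 9]), (np.int32(12), [374.5, 218.5], [374, 214, 3, 10]), (np.int32(31), [335.71, 238.0], [332, 224, 6, 29]), (np.int32(147), [307.79, 237.96], [303, 227, 10, 22]), (np.int32(24), [370.83, 255.25], [370, 244, 3, 23]), (np.int32(7), [220.43, 284.43], [219, 283, 4, 4]), (np.int32(15), [237.07, 309.33], [235, 305, 6, 9]), (np.int32(19), [244.42, 319.42], [241, 315, 9, 11]), (np.int32(14), [372.93, 318.21], [369, 314, 9, 10]), (np.int32(10), [380.6, 326.6], [378, 324, 6, 6])]
side green [(np.int32(10), [257.5, 122.0], [255, 121, 6, 3]), (np.int32(163), [354.99, 275.23], [351, 265, 9, 21])]
side purple [(np.int32(197), [369.19, 222.62], [366, 208, 8, 31]), (np.int32(130), [366.8, 259.42], [364, 244, 7, 28])]
```

View pics/tz.png

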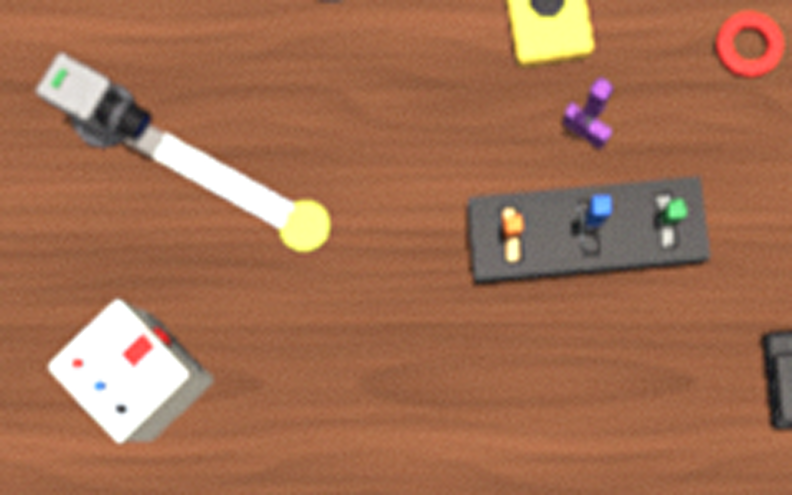

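View pics/sz.png

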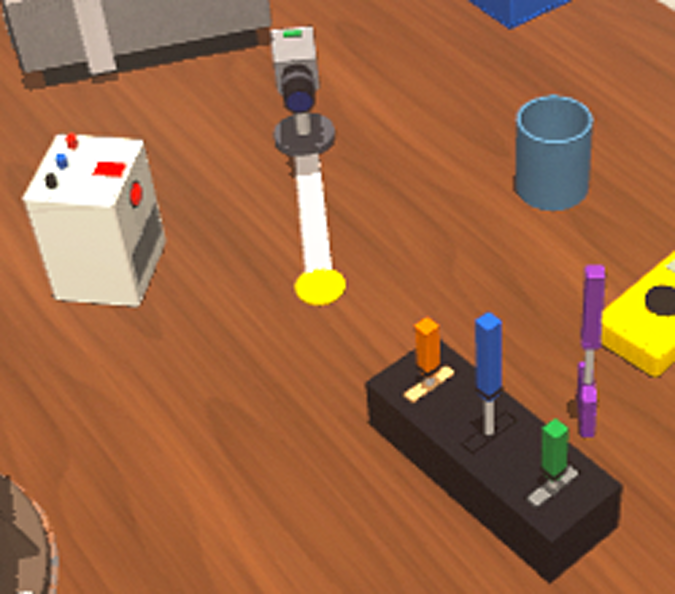

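```bash
python3 - <<'E'
from h import *
t=load("top0");s=load("side0")
def cen(f,lo,hi,roi):
    c,m=comps(f,lo,hi,roi,20); return c
hs=cv2.cvtColor(t["image"],cv2.COLOR_RGB2HSV)
print("yel",cen(t,(24,80,150),(34,255,255),(255,200,290,235)),hs[218,272])
yc=comps(t,(22,60,150),(36,255,255),(255,200,290,235),20)[0][0][1]
ys=comps(s,(24,150,150),(34,255,255),(250,200,290,230))[0][0][1]
D=[onz(t,*yc,.004),onz(s,*ys,.004)];print("disc",np.round(D,4),np.round(tri(t,yc,s,ys),4) if 0 else "")
# holder
m=cv2.inRange(t["image"][195:245,310:405],(0,0,0),(75,75,75));
m=cv2.morphologyEx(m,cv2.MORPH_CLOSE,np.ones((9,9)))
cs,_=cv2.findContours(m,0,2);c=max(cs,key=cv2.contourArea)
b=cv2.boxPoints(cv2.minAreaRect(c))+[310,195]
P=np.array([onz(t,*p,.06)[:2] for p in b]);print("holder corners",P.round(4).tolist(),"cen",P.mean(0).round(4),[np.linalg.norm(P[i]-P[i-1]).round(4) for i in range(4)])
# box top
m=cv2.inRange(t["image"][235:290,190:250],(190,190,190),(255,255,255))
m=cv2.morphologyEx(m,cv2.MORPH_CLOSE,np.ones((7,7)))
cs,_=cv2.findContours(m,0,2);c=max(cs,key=cv2.contourArea)
b=cv2.boxPoints(cv2.minAreaRect(c))+[190,235]
P=np.array([onz(t,*p,.14)[:2] for p in b]);B=P.mean(0);print("box",b.round(1).tolist(),P.round(4).tolist(),B.round(4),[np.linalg.norm(P[i]-P[i-1]).round(4) for i in range(4)])
d=np.mean(D,0)[:2]
print("box dist",np.linalg.norm(B-d),"ang",np.degrees(np.arctan2(*(B-d)[::-1])))
for i in range(4):
    e=P[i]-P[i-1];print(np.degrees(np.arctan2(e[1],e[0])),end=" ")
ls=comps(s,(0,180,120),(6,255,255),(195,172,210,192))[0][0][1]
L=onz(s,*ls,.11);print("\nlamp",L,np.linalg.norm(L[:2]-d),np.degrees(np.arctan2(*(L[:2]-d)[::-1])))
# bar white at z=.004
for n,f,roi in (("t",t,(215,180,272,222)),("s",s,(255,170,280,216))):
    x0,y0,x1,y1=roi
    m=cv2.inRange(f["image"][y0:y1,x0:x1],(225,225,225),(255,255,255))
    k,l,st,ce=cv2.connectedComponentsWithStats(m);i=1+np.argmax(st[1:,4]);yy,xx=np.nonzero(l==i)
    Q=np.array([onz(f,x+x0,y+y0,.004)[:2] for x,y in zip(xx,yy)])
    q=Q.mean(0);ax=np.linalg.svd(Q-q,full_matrices=0)[2][0]
    ax*=np.sign(ax@(q-d))
    print("bar",n,q.round(4),"axis",np.degrees(np.arctan2(*ax[::-1])),"from disc",np.degrees(np.arctan2(*(q-d)[::-1])))
# handle tops
for nm,pt,ps in (("blue",(361.5,211.5),(330.5,227.5)),):
    print(nm,tri(t,pt,s,ps))
E
```

```text
yel [(np.int32(173), [272.5, 218.31], [265, 211, 15, 15])] [ 30 103 255]
disc [[0.4913 0.075  0.004 ]
 [0.4917 0.0757 0.004 ]] 
holder corners [[0.4791, -0.0983], [0.4986, -0.324], [0.443, -0.327], [0.4236, -0.1029]] cen [ 0.4611 -0.213 ] [np.float64(0.0557), np.float64(0.2266), np.float64(0.0557), np.float64(0.2249)]
box [[193.5, 261.5], [215.0, 240.0], [237.5, 262.5], [216.0, 284.0]] [[0.3385, 0.3012], [0.4043, 0.2372], [0.3345, 0.1651], [0.2699, 0.2291]] [0.3368 0.2332] [np.float64(0.0995), np.float64(0.0919), np.float64(0.1003), np.float64(0.091)]
box dist 0.2210031328253338 ang 134.42573505675793
46.43645889339139 -44.21164059451634 -134.1075633578481 135.25649375635578 
lamp [0.36982111 0.20171404 0.11      ] 0.1754429197602571 133.9153580958215
bar t [0.5408 0.1625] axis 60.39812938274691 from disc 60.54051884200081
bar s [0.5405 0.1619] axis 60.554005212197026 from disc 60.501081525401794
blue (array([ 0.48105214, -0.21448912,  0.20026839]), [0.0006001550087160763, 0.0006001550087158809])
```

```bash
python3 - <<'E'
from h import *
t=load("top0");s=load("side0")
a=cv2.resize(t["image"][160:240,325:405],None,fx=7,fy=7,interpolation=0)
b=cv2.resize(s["image"][200:300,310:390],None,fx=5.6,fy=5.6,interpolation=0)
b=b[:, :]
c=np.zeros((560,560+b.shape[1]-200,3),np.uint8);c[:, :560]=a
c[:b.shape[0],560:]=b[:560,:b.shape[1]-200]
cv2.imwrite("pics/zz.png",c[:,:,::-1]);print(c.shape)
E
```

```text
(560, 808, 3)
```

View pics/zz.png

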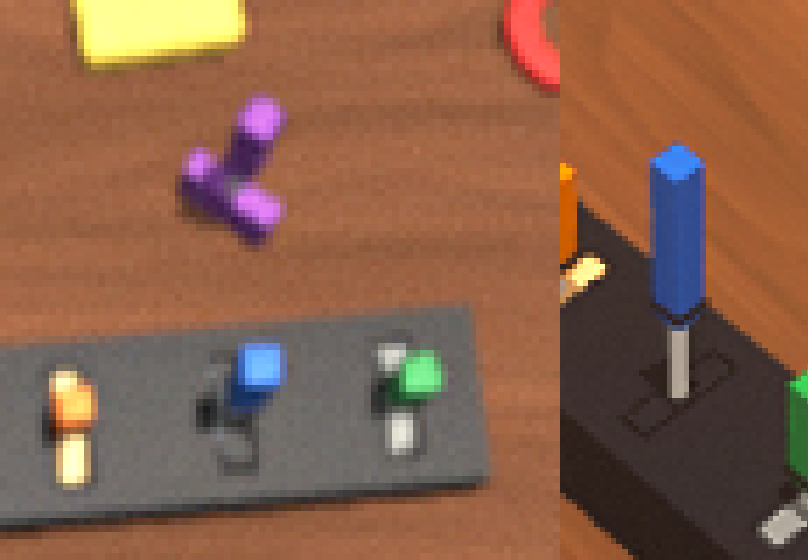

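```bash
python3 - <<'E'
from h import *
t=load("top0");s=load("side0")
x,e=tri(t,(361.9,211.5),s,(330.4,228.4));print("top",x.round(4),e)
print("at z.2: t",onz(t,361.9,211.5,.2),"s",onz(s,330.4,228.4,.2))
print("stick base s",onz(s,330.9,270,.06))
print("purple",tri(t,(361.9,176.0),s,(369.5,210)))
for nm,p,q in (("orange",(334.5,218.6),(307.9,230)),("green",(384.5,213.3),(355,267.5))):print(nm,tri(t,p,s,q))
im=t["image"][195:245,310:405].astype(int)
m=((im.max(2)-im.min(2)<25)&(im.max(2)<120)).astype(np.uint8)*255
m=cv2.morphologyEx(m,cv2.MORPH_CLOSE,np.ones((11,11)));m=cv2.morphologyEx(m,cv2.MORPH_OPEN,np.ones((5,5)))
cs,_=cv2.findContours(m,0,2);c=max(cs,key=cv2.contourArea)
b=cv2.boxPoints(cv2.minAreaRect(c))+[310,195];print(b.round(1).tolist())
P=np.array([onz(t,*p,.06)[:2] for p in b]);print(P.round(4).tolist(),P.mean(0))
for i in range(4):
    e=P[i]-P[i-1];print(np.linalg.norm(e).round(4),np.degrees(np.arctan2(e[1],e[0])).round(2))
print("lamp top",onz(t,228.67,251.33,.118))
E
```

```text
top [ 0.4807 -0.2155  0.1988] [3.1326245411632074e-05, 3.132624541158017e-05]
at z.2: t [ 0.48054059 -0.21543472  0.2       ] s [ 0.47996988 -0.21643367  0.2       ]
stick base s [ 0.47972529 -0.21738029  0.06      ]
purple (array([ 0.59156021, -0.21895118,  0.18951832]), [0.0009092001765005486, 0.0009092001765003511])
orange (array([ 0.47222077, -0.1368027 ,  0.1333709 ]), [0.002968459460532622, 0.0029684594605327136])
green (array([ 0.4854594 , -0.29289899,  0.13643164]), [0.000980052785481351, 0.0009800527854813747])
[[320.9, 209.9], [391.6, 203.3], [394.0, 228.9], [323.3, 235.5]]
[[0.5097, -0.0931], [0.5301, -0.3291], [0.4444, -0.3336], [0.4242, -0.1003]] [ 0.47709754 -0.21399877]
0.0858 4.78
0.2368 -85.05
0.0859 -176.98
0.2342 94.94
lamp top [0.37050126 0.1981588  0.118     ]
```

```bash
cat >> h.py <<'E'
from scipy.spatial.transform import Rotation as Ro
def Rdown(yaw):
    a=np.radians(yaw);y=np.array([np.cos(a),np.sin(a),0]);z=np.array([0,0,-1.]);return np.c_[np.cross(y,z),y,z]
def plan(wps,op,p=None,R=None):
    """wps: (pos,yaw,n) ; prints rounded rows and tracks the rounding"""
    from rig import manip
    if p is None:
        o=manip.get_obs();p=np.array(o["tool_pos"]);R=np.array(o["orientation"])
    for q,yaw,n in wps:
        out=[];T=Rdown(yaw)
        for i in range(n):
            k=n-i
            d=np.round(R.T@(np.array(q)-p)/k*100,2)
            r=np.degrees(Ro.from_matrix(R.T@T).as_rotvec())
            r=np.round(r/k,1)+0
            out.append([op]+d.tolist()+r.tolist())
            p=p+R@d/100;R=R@Ro.from_rotvec(np.radians(r)).as_matrix()
        print(out, "->",p.round(4))
def st():
    from rig import manip
    o=manip.get_obs();R=np.array(o["orientation"])
    print("t",round(o["time_s"],2),"p",np.round(o["tool_pos"],4),"yaw",np.degrees(np.arctan2(R[1,1],R[0,1])).round(2),"z",R[:,2].round(4),"F",np.round(o["contact_force"],1),"op",round(o["opening"],4),"q",np.round(o["qpos"],2))
E
python3 -c "
from h import *
plan([((.40,.47,.25),33,5),((.50,.26,.25),-7,5),((.54,.03,.25),-46,5),((.50,-.19,.25),-85,5)],1)"
```

```text
[[1, -4.55, -1.52, -0.04, 0.0, 0.0, 7.6], [1, -4.71, -0.9, -0.05, 0.0, 0.0, 7.7], [1, -4.79, -0.26, -0.04, 0.0, 0.0, 7.6], [1, -4.78, 0.37, -0.05, 0.0, 0.0, 7.7], [1, -4.68, 1.0, -0.04, -0.1, 0.0, 7.6]] -> [0.3999 0.47   0.25  ]
[[1, -4.61, -0.61, 0.0, 0.0, 0.0, 8.0], [1, -4.65, 0.04, 0.0, 0.0, 0.0, 8.0], [1, -4.6, 0.68, 0.0, 0.0, 0.0, 8.0], [1, -4.46, 1.32, 0.0, 0.0, 0.0, 8.0], [1, -4.24, 1.93, 0.01, 0.1, 0.0, 8.0]] -> [0.5  0.26 0.25]
[[1, -4.47, 1.35, -0.0, 0.0, 0.0, 7.8], [1, -4.24, 1.95, -0.0, 0.0, 0.0, 7.8], [1, -3.94, 2.51, -0.0, 0.0, 0.0, 7.8], [1, -3.57, 3.01, -0.0, 0.0, 0.0, 7.8], [1, -3.12, 3.48, -0.01, 0.0, 0.0, 7.8]] -> [0.54 0.03 0.25]
[[1, -3.63, 2.61, 0.0, 0.0, 0.0, 7.8], [1, -3.25, 3.08, 0.0, 0.0, 0.0, 7.8], [1, -2.8, 3.49, 0.0, 0.0, 0.0, 7.8], [1, -2.3, 3.83, 0.0, 0.0, 0.0, 7.8], [1, -1.75, 4.11, 0.0, 0.0, 0.0, 7.8]] -> [ 0.5  -0.19  0.25]
```

Request:
drive_tool(steps=[[1,-4.5,-1.5,0,0,0,7.6],[1,-4.7,-0.9,0,0,0,7.7],[1,-4.8,-0.3,0,0,0,7.6],[1,-4.8,0.4,0,0,0,7.7],[1,-4.7,1.0,0,0,0,7.6]])

```text
time_s: 0.6
tool_pos: [0.4011, 0.4688, 0.2481]
orientation: [[-0.54, 0.841, -0.0], [0.841, 0.54, -0.0], [-0.0, -0.0, -1.0]]
contact_force: [0.4, 0.4, -0.5]
opening: 0.0857
```

Request:
drive_tool(steps=[[1,-4.6,-0.6,0,0,0,8],[1,-4.6,0,0,0,0,8],[1,-4.6,0.7,0,0,0,8],[1,-4.5,1.3,0,0,0,8],[1,-4.2,1.9,0,0,0,8]])

```text
time_s: 1.1
tool_pos: [0.4995, 0.2589, 0.2481]
orientation: [[0.127, 0.992, -0.0], [0.992, -0.127, -0.0], [-0.0, -0.0, -1.0]]
contact_force: [0.4, 0.8, -0.9]
opening: 0.0853
```

```bash
python3 -c "
from h import *
st();plan([((.54,.03,.25),-46,5),((.50,-.19,.25),-85,5)],1)"
```

```text
t 1.1 p [0.4995 0.2589 0.2481] yaw -7.31 z [-3.e-04 -2.e-04 -1.e+00] F [ 0.4  0.8 -0.9] op 0.0853 q [ 0.42  0.36  1.8  -0.    0.98  0.55]
[[1, -4.44, 1.38, -0.04, 0.0, 0.0, 7.7], [1, -4.21, 1.97, -0.04, 0.0, 0.0, 7.7], [1, -3.91, 2.51, -0.03, 0.0, 0.0, 7.8], [1, -3.53, 3.02, -0.04, 0.0, 0.0, 7.7], [1, -3.1, 3.47, -0.03, 0.0, 0.0, 7.8]] -> [0.54 0.03 0.25]
[[1, -3.63, 2.61, 0.0, 0.0, 0.0, 7.8], [1, -3.24, 3.08, 0.0, 0.0, 0.0, 7.8], [1, -2.8, 3.49, 0.0, 0.0, 0.0, 7.8], [1, -2.3, 3.84, 0.0, 0.0, 0.0, 7.8], [1, -1.75, 4.11, 0.0, 0.0, 0.0, 7.8]] -> [ 0.5  -0.19  0.25]
```

Tracking is excellent.

Request:
drive_tool(steps=[[1,-4.4,1.4,0,0,0,7.7],[1,-4.2,2.0,0,0,0,7.7],[1,-3.9,2.5,0,0,0,7.8],[1,-3.5,3.0,0,0,0,7.7],[1,-3.1,3.5,0,0,0,7.8]])

```text
time_s: 1.6
tool_pos: [0.5415, 0.031, 0.2482]
orientation: [[0.719, 0.695, -0.0], [0.695, -0.719, 0.0], [-0.0, -0.0, -1.0]]
contact_force: [1.3, 0.9, 1.0]
opening: 0.0857
```

Request:
drive_tool(steps=[[1,-3.6,2.6,0,0,0,7.8],[1,-3.2,3.1,0,0,0,7.8],[1,-2.8,3.5,0,0,0,7.8],[1,-2.3,3.8,0,0,0,7.8],[1,-1.8,4.1,0,0,0,7.8]])

```text
time_s: 2.1
tool_pos: [0.5022, -0.1884, 0.2482]
orientation: [[0.996, 0.087, -0.0], [0.087, -0.996, 0.0], [-0.0, -0.0, -1.0]]
contact_force: [1.6, 0.9, -0.2]
opening: 0.0856
```

```bash
python3 - <<'E'
from h import *
st();plan([((.480,-.2155,.248),-85,2),((.480,-.2155,.178),-85,3)],1)
from rig import manip
f=manip.grab_frame("side");cv2.imwrite("pics/s1.png",f["image"][:,:,::-1])
E
```

```text
t 2.1 p [ 0.5022 -0.1884  0.2482] yaw -85.0 z [-2.e-04  1.e-04 -1.e+00] F [ 1.6  0.9 -0.2] op 0.0856 q [-0.42  0.32  1.86  0.    0.96  1.07]
[[1, -1.22, 1.25, 0.01, 0.0, 0.0, 0.0], [1, -1.22, 1.25, 0.01, 0.0, 0.0, 0.0]] -> [ 0.48   -0.2155  0.248 ]
[[1, -0.0, 0.0, 2.33, 0.0, 0.0, 0.0], [1, -0.0, 0.0, 2.33, 0.0, 0.0, 0.0], [1, -0.0, 0.0, 2.34, 0.0, 0.0, 0.0]] -> [ 0.48   -0.2154  0.178 ]
```

View pics/s1.png

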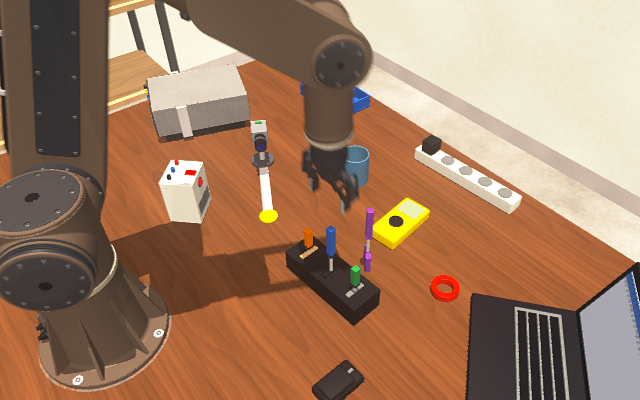

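The gripper is open above and behind the blue handle (330,240), and nothing is in the way. Next I move over the handle, go down and grip.

Request:
drive_tool(steps=[[1,-1.2,1.2,0,0,0,0],[1,-1.2,1.3,0,0,0,0],[1,0,0,2.3,0,0,0],[1,0,0,2.3,0,0,0],[1,0,0,2.4,0,0,0]])

```text
time_s: 2.65
tool_pos: [0.4812, -0.2141, 0.1776]
orientation: [[0.996, 0.092, 0.0], [0.092, -0.996, -0.0], [0.0, 0.0, -1.0]]
contact_force: [0.4, 0.0, 0.9]
opening: 0.0856
```

Request:
drive_tool(steps=[[0.5,0,0,0,0,0,0],[0.3,0,0,0,0,0,0],[0.1,0,0,0,0,0,0],[0,0,0,0,0,0,0],[0,0,0,0,0,0,0]], squeeze=50)

```text
time_s: 3.15
tool_pos: [0.4819, -0.2143, 0.1793]
orientation: [[0.996, 0.093, 0.002], [0.093, -0.996, -0.001], [0.002, 0.001, -1.0]]
contact_force: [0.7, -4.8, 4.0]
opening: 0.0155
```

```bash
python3 - <<'E'
from h import *
st()
from rig import manip
for n in ("side","top"):
    f=manip.grab_frame(n);cv2.imwrite(f"pics/{n}2.png",f["image"][:,:,::-1])
E
```

```text
t 3.15 p [ 0.4819 -0.2143  0.1793] yaw -84.67 z [ 0.0017 -0.0011 -1.    ] F [ 0.7 -4.8  4. ] op 0.0155 q [-0.48  0.4   1.95 -0.    0.79  1.  ]
```

View pics/side2.png

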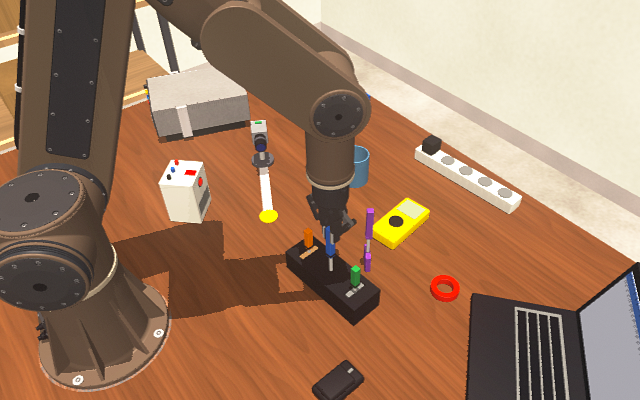

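Gripped (opening 15.5 mm, small lateral load). Now I pull straight up.

Request:
drive_tool(steps=[[0,0,0.1,-1,0,0,0],[0,0,0,-2,0,0,0],[0,0,0,-2,0,0,0],[0,0,0,-2,0,0,0],[0,0,0,-2,0,0,0]])

```text
time_s: 3.75
tool_pos: [0.4812, -0.2148, 0.2699]
orientation: [[0.996, 0.093, 0.0], [0.093, -0.996, -0.0], [0.0, 0.0, -1.0]]
contact_force: [1.0, -1.2, -0.9]
opening: 0.0157
```

Request:
drive_tool(steps=[[0,0,0,-2,0,0,0],[0,0,0,-2,0,0,0],[0,0,0,-2,0,0,0],[0,0,0,-1,0,0,0],[0,0,0,0,0,0,0]])

```text
time_s: 4.25
tool_pos: [0.4818, -0.2151, 0.3398]
orientation: [[0.996, 0.093, 0.002], [0.093, -0.996, -0.001], [0.002, 0.001, -1.0]]
contact_force: [0.9, 0.2, -1.1]
opening: 0.0155
```

```bash
python3 - <<'E'
from h import *
st()
from rig import manip
for n in ("side","top"):
    f=manip.grab_frame(n);np.savez(f"pics/{n}3.npz",**f)
    if n=="side":
        cv2.imwrite("pics/side3.png",cv2.resize(f["image"][130:330,260:420],None,fx=3,fy=3,interpolation=2)[:,:,::-1])
    else: cv2.imwrite("pics/top3.png",f["image"][:,:,::-1])
E
```

```text
t 4.25 p [ 0.4818 -0.2151  0.3398] yaw -84.68 z [ 0.0022 -0.0011 -1.    ] F [ 0.9  0.2 -1.1] op 0.0155 q [-0.48  0.22  1.76  0.    1.16  1.  ]
```

View pics/side3.png

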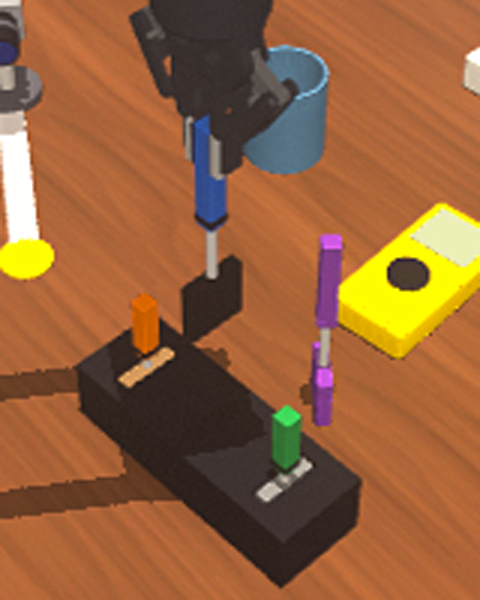

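View pics/top3.png

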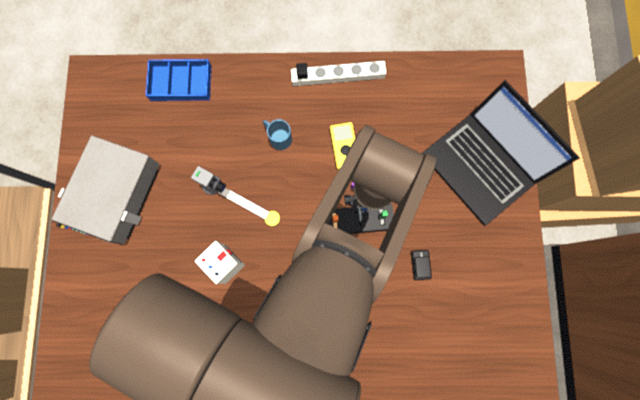

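```bash
python3 - <<'E'
from h import *
f=load("side3");im=f["image"]
cv2.imwrite("pics/z3.png",cv2.resize(im[205:250,315:345],None,fx=12,fy=12,interpolation=0)[:,:,::-1])
print(im[225:236:3,322:340:2].tolist())
E
```

```text
[[[46, 34, 33], [54, 39, 33], [54, 39, 33], [54, 40, 33], [54, 40, 33], [52, 38, 30], [53, 41, 33], [56, 41, 34], [52, 37, 30]], [[50, 36, 28], [55, 40, 34], [52, 37, 31], [52, 38, 30], [51, 37, 30], [51, 39, 30], [52, 39, 30], [53, 40, 30], [54, 39, 34]], [[53, 40, 33], [54, 40, 33], [52, 38, 33], [51, 37, 29], [51, 38, 31], [53, 39, 33], [51, 38, 31], [54, 41, 34], [51, 36, 27]], [[51, 38, 33], [50, 37, 30], [53, 38, 31], [51, 38, 30], [53, 40, 33], [52, 38, 30], [52, 38, 32], [49, 39, 33], [79, 52, 38]]]
```

View pics/z3.png

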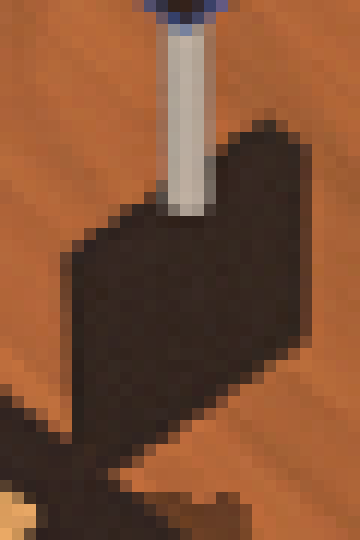

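The face towards the side camera is uniformly black, so it's the back and the glass should look to +y (about 95°). On the way to the disc I'll turn the mirror by about 100° to confirm with a view of the glass.

```bash
python3 - <<'E'
from h import *
plan([((.489,-.04,.34),-44,5),((.495,.069,.34),-4,5),((.495,.069,.34),16,3)],0)
E
```

```text
[[0, 0.48, -3.46, -0.04, 0.0, 0.0, -8.1], [0, 0.96, -3.36, -0.04, 0.0, 0.0, -8.1], [0, 1.43, -3.2, -0.04, 0.0, 0.0, -8.2], [0, 1.87, -2.96, -0.04, 0.0, 0.0, -8.1], [0, 2.27, -2.66, -0.05, 0.0, 0.0, -8.2]] -> [ 0.489 -0.04   0.34 ]
[[0, 1.65, -1.43, 0.0, 0.0, 0.0, -8.0], [0, 1.84, -1.18, 0.0, 0.0, 0.0, -8.0], [0, 1.98, -0.92, 0.0, 0.0, 0.0, -8.0], [0, 2.09, -0.63, 0.0, 0.0, 0.0, -8.0], [0, 2.16, -0.33, 0.0, 0.0, 0.0, -8.0]] -> [0.4951 0.069  0.34  ]
[[0, -0.0, -0.0, 0.0, 0.0, 0.0, -6.7], [0, -0.0, -0.0, 0.0, 0.0, 0.0, -6.6], [0, -0.0, -0.01, 0.0, 0.0, 0.0, -6.7]] -> [0.495 0.069 0.34 ]
```

Request:
drive_tool(steps=[[0,0.5,-3.5,0,0,0,-8.1],[0,1.0,-3.4,0,0,0,-8.1],[0,1.4,-3.2,0,0,0,-8.1],[0,1.9,-3.0,0,0,0,-8.1],[0,2.3,-2.7,0,0,0,-8.1]])

```text
time_s: 4.85
tool_pos: [0.4889, -0.037, 0.3372]
orientation: [[0.693, 0.721, -0.002], [0.721, -0.693, 0.0], [-0.001, -0.002, -1.0]]
contact_force: [0.8, 0.4, -0.3]
opening: 0.0153
```

Request:
drive_tool(steps=[[0,1.7,-1.4,0,0,0,-8],[0,1.8,-1.2,0,0,0,-8],[0,2.0,-0.9,0,0,0,-8],[0,2.1,-0.6,0,0,0,-8],[0,2.2,-0.3,0,0,0,-8]])

```text
time_s: 5.35
tool_pos: [0.4966, 0.0718, 0.3371]
orientation: [[0.067, 0.998, -0.002], [0.998, -0.067, -0.0], [-0.0, -0.002, -1.0]]
contact_force: [-0.0, 0.3, -1.1]
opening: 0.0153
```

Request:
drive_tool(steps=[[0,0,0,0,0,0,-7],[0,0,0,0,0,0,-7],[0,0,0,0,0,0,-6],[0,0,0,0,0,0,0]])

```text
time_s: 5.75
tool_pos: [0.4966, 0.071, 0.3372]
orientation: [[-0.275, 0.962, -0.002], [0.962, 0.275, -0.0], [0.0, -0.002, -1.0]]
contact_force: [0.3, -0.2, -1.4]
opening: 0.0153
```

```bash
python3 - <<'E'
from h import *
st()
from rig import manip
f=manip.grab_frame("side");np.savez(f"pics/side4.npz",**f)
cv2.imwrite("pics/side4.png",cv2.resize(f["image"][50:250,180:380],None,fx=3,fy=3,interpolation=0)[:,:,::-1])
plan([((.4935,.069,.34),-40,7),((.4935,.069,.34),-82.6,5)],0)
E
```

```text
t 5.75 p [0.4966 0.071  0.3372] yaw 15.94 z [-2.e-03 -2.e-04 -1.e+00] F [ 0.3 -0.2 -1.4] op 0.0153 q [ 0.08  0.18  1.81 -0.    1.15 -0.2 ]
[[0, -0.01, -0.05, -0.04, 0.0, 0.0, 8.0], [0, -0.02, -0.05, -0.04, 0.0, 0.0, 7.9], [0, -0.03, -0.05, -0.04, 0.0, 0.0, 8.0], [0, -0.04, -0.04, -0.04, 0.0, 0.0, 7.9], [0, -0.04, -0.04, -0.04, 0.0, 0.0, 8.0], [0, -0.04, -0.03, -0.03, 0.0, 0.0, 7.9], [0, -0.05, -0.02, -0.04, -0.1, 0.1, 8.0]] -> [0.4935 0.069  0.34  ]
[[0, 0.0, 0.0, 0.0, 0.0, 0.0, 8.5], [0, 0.0, 0.0, 0.0, 0.0, 0.0, 8.5], [0, 0.0, 0.0, 0.0, 0.0, 0.0, 8.5], [0, 0.0, 0.0, 0.0, 0.0, 0.0, 8.5], [0, 0.0, 0.0, 0.0, 0.0, 0.0, 8.6]] -> [0.4935 0.069  0.34  ]
```

View pics/side4.png

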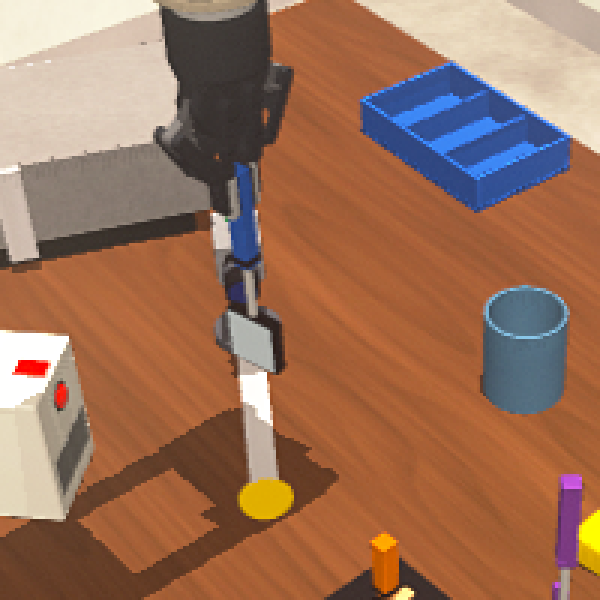

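The lit glass is visible at about (264,163), facing the tool's −y side, which confirms its direction. I'll check the held pose against the projections.

```bash
python3 - <<'E'
from h import *
f=load("side4");im=f["image"]
from rig import manip
o=manip.get_obs();p=np.array(o["tool_pos"]);R=np.array(o["orientation"])
x,y,z=R.T
for dx in (0,-.0015):
  low=p+R@[dx,0,.1693]   # lower end
  g=low-z*.025 - y*.0065
  c=[g+sx*.023*x+sz*.023*z for sx,sz in((1,1),(1,-1),(-1,-1),(-1,1))]
  print(dx,"g",g.round(4),proj(f,g).round(2),"corners",[proj(f,q).round(1).tolist() for q in c], "stick top/bot",proj(f,low-z*.05).round(1),proj(f,low-z*.1).round(1))
h=cv2.cvtColor(im,cv2.COLOR_RGB2HSV)[145:185,250:280]
m=cv2.inRange(im[145:185,250:280],(130,140,140),(200,200,200))
k,l,s,ce=cv2.connectedComponentsWithStats(m);print(s.tolist(),(ce+[250,145]).round(2).tolist())
i=1+np.argmax(s[1:,4]);cs,_=cv2.findContours((l==i).astype(np.uint8),0,2)
print((cv2.approxPolyDP(cs[0],2,True)[:,0]+[250,145]).tolist(), im[163,258:272].tolist())
cv2.imwrite("pics/z4.png",cv2.resize(im[95:185,240:290],None,fx=6,fy=6,interpolation=0)[:,:,::-1])
E
```

```text
0 g [0.4902 0.0692 0.193 ] [262.32 163.55] corners [[256.4, 167.3], [254.4, 152.9], [268.5, 159.7], [270.1, 174.1]] stick top/bot [263.1 154.3] [261.1 137.8]
-0.0015 g [0.4906 0.0677 0.193 ] [262.78 163.77] corners [[256.8, 167.5], [254.9, 153.1], [269.0, 159.9], [270.6, 174.3]] stick top/bot [263.6 154.5] [261.6 138. ]
[[0, 0, 30, 40, 978], [12, 0, 3, 10, 18], [6, 9, 15, 21, 203], [11, 39, 1, 1, 1]] [[264.79, 164.78], [263.11, 149.61], [263.25, 164.37], [261.0, 184.0]]
[[256, 154], [260, 173], [270, 173], [269, 160]] [[180, 183, 178], [180, 182, 176], [178, 180, 176], [177, 180, 175], [178, 180, 175], [177, 179, 174], [178, 181, 174], [178, 181, 175], [177, 180, 175], [177, 179, 174], [180, 183, 178], [172, 173, 169], [96, 93, 91], [45, 29, 26]]
```

View pics/z4.png

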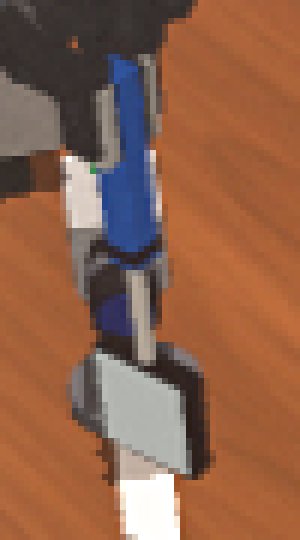

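Request:
drive_tool(steps=[[0,0,0,0,0,0,8],[0,0,0,0,0,0,8],[0,0,0,0,0,0,8],[0,0,0,0,0,0,8],[0,0,0,0,0,0,8]])

```text
time_s: 6.3
tool_pos: [0.4969, 0.0709, 0.3378]
orientation: [[0.418, 0.908, -0.001], [0.908, -0.418, -0.0], [-0.0, -0.001, -1.0]]
contact_force: [0.1, 0.0, -1.2]
opening: 0.0152
```

Request:
drive_tool(steps=[[0,0,0,0,0,0,8.5],[0,0,0,0,0,0,8.5],[0,0,0,0,0,0,8.5],[0,0,0,0,0,0,8.5],[0,0,0,0,0,0,8.5]])

```text
time_s: 6.8
tool_pos: [0.4969, 0.0709, 0.3377]
orientation: [[0.922, 0.387, -0.001], [0.387, -0.922, -0.0], [-0.001, -0.0, -1.0]]
contact_force: [-0.1, -0.4, -1.8]
opening: 0.0153
```

Request:
drive_tool(steps=[[0,0,0,0,0,0,8],[0,0,0,0,0,0,8],[0,0,0,0,0,0,0]])

```text
time_s: 7.1
tool_pos: [0.497, 0.0709, 0.3378]
orientation: [[0.993, 0.121, -0.001], [0.121, -0.993, -0.0], [-0.001, -0.0, -1.0]]
contact_force: [-0.1, 0.2, -1.4]
opening: 0.0153
```

```bash
python3 - <<'E'
from h import *
st()
plan([((.4938,.0691,.254),-82.6,5)],0)
E
```

```text
t 7.1 p [0.497  0.0709 0.3378] yaw -83.02 z [-8.e-04 -0.e+00 -1.e+00] F [-0.1  0.2 -1.4] op 0.0153 q [0.08 0.18 1.81 0.   1.15 1.53]
[[0, -0.07, 0.03, 1.68, 0.0, 0.0, -0.1], [0, -0.07, 0.03, 1.68, 0.0, 0.0, -0.1], [0, -0.06, 0.03, 1.67, 0.0, 0.0, -0.1], [0, -0.07, 0.03, 1.68, 0.0, 0.0, -0.1], [0, -0.06, 0.02, 1.67, 0.0, 0.0, 0.0]] -> [0.4938 0.0691 0.254 ]
```

Request:
drive_tool(steps=[[0,-0.1,0,1.7,0,0,-0.2],[0,-0.1,0,1.7,0,0,-0.2],[0,-0.1,0.1,1.7,0,0,0],[0,0,0,1.7,0,0,0],[0,0,0,1.6,0,0,0]])

```text
time_s: 7.6
tool_pos: [0.4941, 0.0695, 0.2533]
orientation: [[0.991, 0.137, -0.001], [0.137, -0.991, -0.0], [-0.001, -0.0, -1.0]]
contact_force: [0.8, 0.3, -0.5]
opening: 0.0153
```

Request:
drive_tool(steps=[[0,0,0,0,0,0,0],[0,0,0,0,0,0,0],[0,0,0,0,0,0,0]])

```text
time_s: 7.9
tool_pos: [0.4948, 0.0696, 0.2551]
orientation: [[0.991, 0.135, 0.001], [0.135, -0.991, 0.0], [0.001, 0.0, -1.0]]
contact_force: [-0.4, 0.2, -0.1]
opening: 0.0153
```

```bash
python3 - <<'E'
from h import *
st()
from rig import manip
for n in ("side","top"):
    f=manip.grab_frame(n);np.savez(f"pics/{n}5.npz",**f);cv2.imwrite(f"pics/{n}5.png",f["image"][:,:,::-1])
f=load("side5");im=f["image"]
cv2.imwrite("pics/z5.png",cv2.resize(im[120:230,235:295],None,fx=5.4,fy=5.4,interpolation=0)[:,:,::-1])
o=manip.get_obs();p=np.array(o["tool_pos"]);R=np.array(o["orientation"]);x,y,z=R.T
for dx in (0,-.0015,-.003):
  low=p+R@[dx,0,.1693]
  g=low-z*.025-y*.0065
  b=[low+sx*.025*x+y*.006-z*sz for sx,sz in((1,0),(1,.05),(-1,.05),(-1,0))]
  print(dx,"g",g.round(4),"back corners",[proj(f,q).round(1).tolist() for q in b])
  print("stick",proj(f,low-z*.05).round(1),proj(f,low-z*.1).round(1))
E
```

```text
t 7.9 p [0.4948 0.0696 0.2551] yaw -82.24 z [ 1.e-03  1.e-04 -1.e+00] F [-0.4  0.2 -0.1] op 0.0153 q [ 0.08  0.26  1.93 -0.    0.95  1.51]
0 g [0.4941 0.0761 0.1108] back corners [[276.3, 190.8], [274.8, 176.5], [260.1, 185.8], [262.0, 200.2]]
stick [265.9 180.1] [264.1 165. ]
-0.0015 g [0.4926 0.0759 0.1108] back corners [[275.9, 191.1], [274.3, 176.8], [259.6, 186.1], [261.6, 200.5]]
stick [265.5 180.3] [263.6 165.2]
-0.003 g [0.4911 0.0757 0.1108] back corners [[275.4, 191.3], [273.9, 177.0], [259.2, 186.4], [261.1, 200.7]]
stick [265.1 180.6] [263.2 165.5]
```

View pics/z5.png

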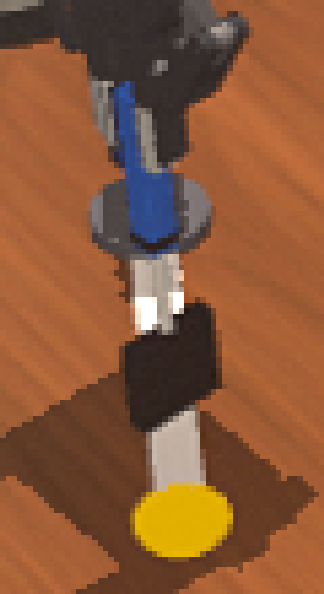

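View pics/side5.png

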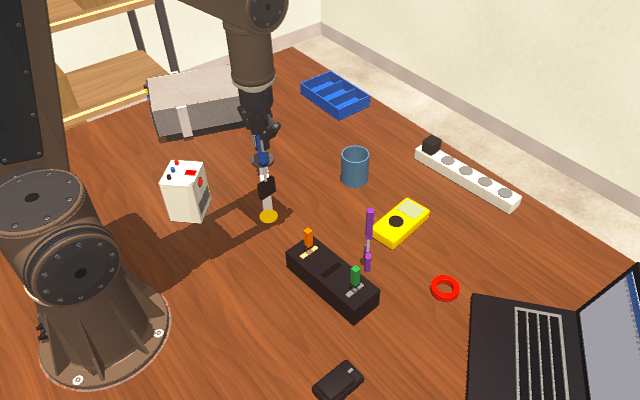

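View pics/top5.png

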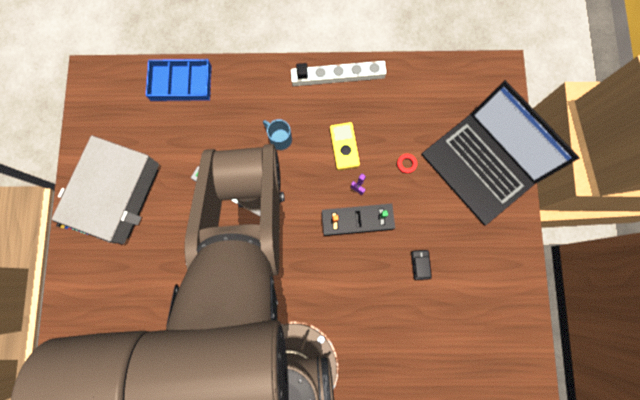

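```bash
python3 - <<'E'
from h import *
from rig import manip
o=manip.get_obs();p=np.array(o["tool_pos"]);R=np.array(o["orientation"]);x,y,z=R.T
f=load("side5");im=f["image"]
x0,y0=252,170
m=cv2.inRange(im[y0:206,x0:282],(0,0,0),(62,55,55))
k,l,s,ce=cv2.connectedComponentsWithStats(m);i=1+np.argmax(s[1:,4])
print("meas",s[i].tolist(),(ce[i]+[x0,y0]).round(2))
def sil(dx,dz=0):
  low=p+R@[dx,0,.1693+dz]
  c=np.array([proj(f,low+a*.025*x+b*.006*y-h*z) for a in(1,-1) for b in (1,-1) for h in (0,.05)],np.float32)
  hl=cv2.convexHull(c);M=cv2.moments(hl);return np.round([M['m10']/M['m00'],M['m01']/M['m00'],M['m00'],*c.min(0),*c.max(0)],2)
for dx in (0,-.0015,-.003,-.0045): print(dx,sil(dx))
bm=cv2.inRange(cv2.cvtColor(im,cv2.COLOR_RGB2HSV),(100,120,60),(120,255,255))
for v in range(150,170,2):
    u=np.nonzero(bm[v,250:280])[0]+250
    print(v,u.min() if len(u) else None,u.max() if len(u) else None,end=" | ")
print()
for h in (.1,.12,.14,.15): 
    q=p+R@[-.0015,0,.1693-h]; print(h,proj(f,q).round(1))
print("disc",comps(f,(20,150,120),(34,255,255),(250,200,290,230))[0])
E
```

```text
meas [6, 6, 17, 24, 271] [266.11 187.67]
0 [266.75 187.23 322.7  256.99 174.41 276.29 200.18]
-0.0015 [266.31 187.51 323.14 256.54 174.69 275.87 200.46]
-0.003 [265.88 187.79 323.58 256.09 174.96 275.45 200.75]
-0.0045 [265.44 188.07 324.02 255.64 175.23 275.03 201.04]
150 258 260 | 152 259 266 | 154 259 266 | 156 259 266 | 158 259 266 | 160 259 266 | 162 259 267 | 164 262 263 | 166 264 265 | 168 None None | 
0.1 [263.6 165.2]
0.12 [262.8 159. ]
0.14 [262.  152.6]
0.15 [261.6 149.3]
disc [(np.int32(200), [268.14, 215.88], [259, 209, 19, 14])]
```

Fit is good: the head silhouette centroid is (266.1,187.7) against a predicted (266.2,187.6). I'll trim the yaw by 0.3° and let it settle.

Request:
drive_tool(steps=[[0,0,0,0,0,0,0.3],[0,0,0,0,0,0,0],[0,0,0,0,0,0,0],[0,0,0,0,0,0,0],[0,0,0,0,0,0,0]])

```text
time_s: 8.5
tool_pos: [0.4944, 0.0696, 0.2543]
orientation: [[0.992, 0.129, 0.0], [0.129, -0.992, -0.0], [0.0, 0.0, -1.0]]
contact_force: [0.4, -0.6, -1.1]
opening: 0.0154
```

```bash
python3 - <<'E'
from h import *
st()
from rig import manip
o=manip.get_obs();print(np.round(o["joint_vel"],3))
f=manip.grab_frame("side");im=f["image"]
m=cv2.inRange(im[170:206,252:282],(0,0,0),(62,55,55))
k,l,s,ce=cv2.connectedComponentsWithStats(m);i=1+np.argmax(s[1:,4]);print(s[i],ce[i]+[252,170])
p=np.array(o["tool_pos"]);R=np.array(o["orientation"]);x,y,z=R.T
print("glass",(p+R@[-.002,-.0065,.1443]).round(4),"dir",np.degrees(np.arctan2(-y[1],-y[0])))
st()
E
```

```text
t 8.5 p [0.4944 0.0696 0.2543] yaw -82.58 z [ 0. -0. -1.] F [ 0.4 -0.6 -1.1] op 0.0154 q [ 0.08  0.26  1.93 -0.    0.95  1.52]
[-0.001  0.     0.001 -0.001  0.    -0.   ]
[  5   6  18  24 271] [265.83763838 187.95940959]
glass [0.4916 0.0758 0.11  ] dir 97.41836007043942
t 8.55 p [0.4944 0.0696 0.2543] yaw -82.58 z [-0.  0. -1.] F [-0.1  0.  -1.1] op 0.0154 q [0.08 0.26 1.93 0.   0.95 1.52]
```

```bash
python3 -c "
from rig import manip
print(manip.sign_off())"
```

```text
the job is handed in; nothing more can be done
None
```

I gripped the blue-handled mirror, pulled it straight up out of the middle slot and carried it to the yellow disc. I handed the job in at about 8.6 s of the 37 s, still holding it there upright and motionless.

I couldn't look through the bench camera itself, so the lamp reflection was worked out from geometry, not seen.

| Check | Result |
|---|---|
| Glass centre | about (0.4916, 0.0758, 0.110) m |
| Disc centre | about (0.4915, 0.0753) m, so the glass is about 0.5 mm off |
| Glass height | 110 mm, level with the lens |
| Direction the glass looks | 97.4° |
| Direction to the camera | 60.5° |
| Direction to the lamp | about 134.2°, bisector about 97.4° |
| Joint speeds | practically zero |

- **Glass side:** I turned the mirror in mid-air to confirm which face carries the glass, then turned it back. The head's outline in the side view matched its expected position to about 0.3 pixel.
- **Other things:** The last full views, before a final 0.3° turn, showed the brush, scraper, purple look-alike and the other things where they started.
- **Disagreements:** My lamp bearings differed by up to 2°: 133.9° from the lamp, 134.4° from the box centre and 135.9° from the box edges. The lamp's measured distance came out 5 mm too long. I relied on the lamp and the box centre; the remaining aim error should be a few millimetres on the 22 mm lamp.

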